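# Make up two rheometer measuring kits

### The job

Make up the two measuring kits from the stock row, one thing to a bay, each standing upright on the bay's floor. The two-bay tray gets the large plate spindle and the low sample jar, either way round; the three-bay tray gets the steel measuring cup in its middle bay, with the bob and the slim vial in the outer bays, either way round. Leave the small plate spindle standing where it is.

Things in the scene. Friction and masses are not known exactly. Their poses are not given: they have to be found in the camera images.
- plate_large: Large plate spindle of a rheometer, bare steel, about 110 g, gripped by its coupling: a flat disc 58 mm in diameter and 7 mm thick at the bottom; on top a plain round coupling 16 mm in diameter and 26 mm tall, its upper end 76 mm above the underside, carried on a 10 mm shaft. Origin at the centre of the underside, z along the shaft, up. Loose, standing upright in the stock row.
- plate_small: Small plate spindle, the same in form and height but with a disc of only 40 mm, 7 mm thick, about 70 g; not wanted in either kit; on top a plain round coupling 16 mm in diameter and 26 mm tall, its upper end 76 mm above the underside, carried on a 10 mm shaft. Origin at the centre of the underside, z along the shaft, up. Loose, standing upright in the stock row.
- bob: Bob (cylinder spindle), bare steel, about 120 g: the tallest of the stock; a solid cylinder 24 mm in diameter and 55 mm tall instead of a disc; on top a plain round coupling 16 mm in diameter and 26 mm tall, its upper end 98 mm above the underside, carried on a 10 mm shaft. Origin at the centre of the underside, z along the shaft, up. Loose, standing upright in the stock row.
- cup: Measuring cup, bare steel, about 160 g: open-topped round cup 50 mm outside diameter, 66 mm tall, 4 mm walls, 6 mm floor, no handle. Origin at the centre of the underside, z up. Loose, standing upright. (A wider clear glass beaker, 64 mm across, also stands in the stock row and is not part of the job.)
- jar: Low sample jar, closed, about 80 g: clear body 44 mm in diameter and 31 mm tall, white lid 48 mm in diameter above it up to 45 mm. Origin at the centre of the underside, z up. Loose, upright.
- vial: Slim sample vial, closed, about 50 g: amber body 28 mm in diameter and 54 mm tall, white cap 24 mm in diameter from 58 to 72 mm. Origin at the centre of the underside, z up. Loose, upright.
- tray2: Two-bay steel tray, fixed: 84 x 164 mm, two equal square bays side by side along its y axis, each 76 x 76 mm inside, centres at y = -40 and +40 mm. Walls and divider 4 mm thick, their tops 18 mm above the table; bay floor 4 mm above the table. Origin at the centre of the underside, y along the long side, z up.
- tray3: Three-bay steel tray, fixed: 84 x 244 mm, three equal square bays in a row along its y axis, each 76 x 76 mm inside, centres at y = -80, 0 and +80 mm. Walls and dividers 4 mm thick, their tops 18 mm above the table; bay floor 4 mm above the table. Origin at the centre of the underside, y along the long side, z up.
Things that resemble listed ones, but are neither listed nor needed, are in the scene too. Leave any red look-alike of the bob alone.

How it is judged:
By the outcome, as a careful person would: the job done as asked, in the order asked, and still so for the second after the job is handed in, with the robot touching nothing.
It also fails if it takes over 136 s, if anything falls off the work surface, if the arm or the gripper's body presses on something with over 40 N, if the wrist force passes 120 N, or if a joint passes its speed limit or range.

### The arm

A 6-joint arm with a two-finger parallel gripper is mounted at the origin on the work surface. World frame = base frame: x ahead of the robot, y to its left, z up, the work surface at z = 0. Lengths are in m, angles in rad, forces in N, time in s.
With the tool pointing down it reaches from about 0.425 to 0.95 m from the base axis. Payload 3.5 kg.
Tool frame: the origin (TCP) lies midway between the tips of the shut fingers; the grasp point (between the pads) lies 19 mm behind it (ctrl.hold_point_z is the distance from the TCP to the grasp point, in m); z points along the fingers, y is the line along which they close (so a half turn about z gives the same grasp; the last joint's range is limited). The gripper opens to 85 mm and grips with 20 to 120 N. Pads are 22 mm wide; open, the fingers measure 114 mm over their backs; the gripper's body (76 mm by 85 mm) begins 54 mm behind the grasp point. The pads swing forward as they close: fully open they stand 13 mm farther back than shut.
Start: joints at [-1.4, 0.286, 1.577, -0, 1.279, -0.15], TCP at [0.213, -0.641, 0.201] pointing down, gripper open.
Joint ranges: [-2.77, 2.77], [-0.9, 2.22], [0.21, 2.48], [-1.53, 4.67], [0.24, 2.81], [-2.84, 2.84]. Speed limits (rad/s): [2.79, 2.79, 3.14, 3.14, 3.14, 3.14].

### API

Orientations are given as a unit quaternion [x, y, z, w].
In Python, from plant import readout, cams, sign_off, ctrl gives the robot as it stands. The module is installed in compiled form; this text tells all that it offers.
- The arm moves only by the tool step_arm, never from a script. Its argument "increments" is a list of rows, each a list of 2 entries, a list of its own where there are three numbers: the shift along the world's x, y, z in mm, then the turn, a rotation vector about the world's x, y, z in rad. In form: [[[x, y, z], [rx, ry, rz]], ...]. A call has 1 to 8 rows; each row shifts and turns the commanded pose from where the row before left it; what a row does not reach is not made up. A row lasts 1/12 s, in which the tool goes at most 41.7 mm and 7.16 degrees, less where a joint would pass 70% of its speed; a pose out of reach is approached as far as the arm can. A call is refused whole if a number of a shift passes 41.7 or a number of a turn 0.125, either way. A call with a gripper value outside its range is refused whole. "fingers" is the opening, from -1 (shut) to 1 (fully open), set as the call begins (left out, the last holds). The fingers move at their own pace and stop on an object; "grip_force" is the grip in N (left out, the last holds). Time passes only in rows, so rows that do not move let the fingers close. It gives the time, the measured TCP pose, the force, the opening and the grip force at its end, in the units of the state.
- readout.get_state(): the state, without advancing time (a new reading comes with each control period).
- cams.read_camera(name): name is "scene" or "top" or "wrist"; returns the picture (384x512x3 uint8, red, green, blue); there is no depth.
- cams.get_calibration(name): a dict with "fx", "fy", "cx", "cy" (pixels), "eye" and "rotation" of the camera in the world; the wrist camera has in their place "T_tool_cam" (4x4, takes a point from camera to tool coordinates, whose origin is the TCP and whose axes are the flange's). Camera axes: x right, y up, looking along -z (the intrinsics and any distortion apply to the point x, -y, -z); pixel columns grow to the right and rows downward; lengths in m; the calibration is good to about 2 mm. A picture is of the moment at which its call begins: read the wrist's pose just before it. get_calibration takes no time and is no camera call.
- sign_off(): hands the job in; it is judged then, once.
The state is a dict: "time": time; "qpos": joint angles; "dq": joint speeds; "joint_efforts": joint torques, N m; "eef_pos": TCP position; "tcp_rot": TCP orientation; "contact_force": force on the tool from outside, world axes, zero at the start; "wrist_torque": the same for the moment, N m; "opening": opening from 0.0 (shut) to 1.0 (fully open); "finger_force": force on a finger pad.
Only numpy, scipy, OpenCV 4.12 (cv2) and the standard library are available. Lean on these libraries where they do the work, as an engineer would, in place of code of your own. Each camera call takes 0.05 s, during which the arm holds its last target. There are 200 camera calls.

## Working session

There is one attempt and no reset: what is moved stays moved. The work goes in short steps, Python scripts to look and compute and a tool call to move; the robot and the scene stay as the last step left them, time stands still between calls to the robot, and variables do not carry over. Pictures are saved under pics/ and viewed, at most 14 in all, crops included, and the job is handed in when it is done.

Besides the shell and the picture viewer there is one more tool, called after "Request:" in YAML: its name, and indented under it one key for each argument. step_arm: Moves the arm, as the interface text tells. Its arguments: {"type":"object","properties":{"increments":{"type":"array","items":{"type":"array"}},"fingers":{"type":"number"},"grip_force":{"type":"number"}},"required":["increments"]}

```bash
mkdir -p pics; python3 - <<'E'
from plant import readout,cams,ctrl
import cv2,numpy as np
np.set_printoptions(precision=4,suppress=True)
print(readout.get_state()); print(ctrl.hold_point_z)
for n in ("scene","top","wrist"):
    print(n,cams.get_calibration(n))
for n in ("scene","top"):
    im=cams.read_camera(n); cv2.imwrite(f"pics/{n}0.png",im[:,:,::-1])
E
```

```text
{'time': 0.0, 'qpos': array([-1.4   ,  0.2872,  1.5782,  0.    ,  1.2786, -0.15  ]), 'dq': array([ 0.    , -0.0002,  0.002 , -0.0008, -0.0004, -0.001 ]), 'joint_efforts': array([  0.0011, -40.5977, -29.2625,  -0.0001,   0.0057,   0.    ]), 'eef_pos': array([ 0.2127, -0.6398,  0.1999]), 'tcp_rot': array([ 0.9872,  0.1597, -0.    , -0.0012]), 'contact_force': array([ 0.7084, -0.0471, -0.5743]), 'wrist_torque': array([-0.0049,  0.0146, -0.023 ]), 'finger_force': 0.0, 'opening': 0.9988307931917049}
0.0187
scene {'fx': 414.7236845678921, 'fy': 414.7236845678921, 'cx': 251.03985209645307, 'cy': 198.11925053673863, 'eye': array([1.1391, 0.2402, 0.747 ]), 'rotation': array([0.2162, 0.302 , 0.7612, 0.5317])}
top {'fx': 474.7751657018009, 'fy': 474.7751657018009, 'cx': 246.33632267725233, 'cy': 192.9425392805569, 'eye': array([0.4553, 0.0063, 1.325 ]), 'rotation': array([-0.0154,  0.016 ,  0.7104, -0.7035])}
wrist {'fx': 272.8959345063452, 'fy': 272.8959345063452, 'cx': 254.86903230800326, 'cy': 192.18374287102077, 'T_tool_cam': array([[ 0.0007,  0.9607,  0.2776,  0.0705],
       [ 1.    , -0.0006, -0.0007, -0.0005],
       [-0.0005,  0.2776, -0.9607, -0.1726],
       [ 0.    ,  0.    ,  0.    ,  1.    ]])}
```

View pics/scene0.png

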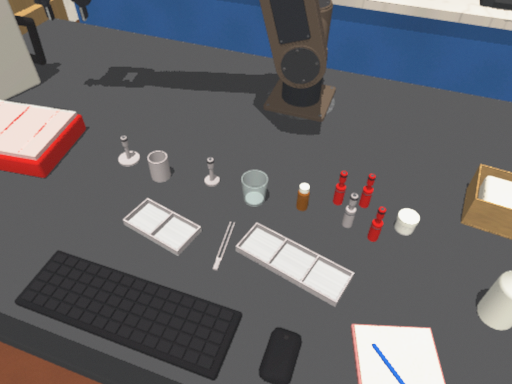

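View pics/top0.png

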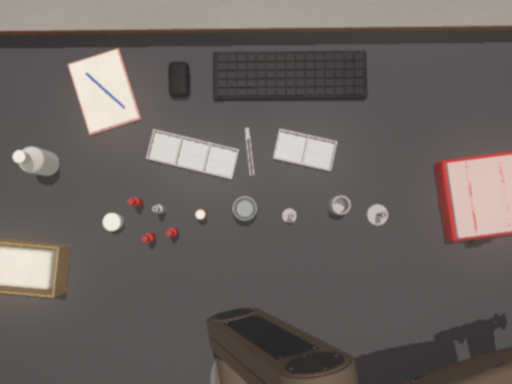

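Scene view: large plate (129,157), cup (159,166), small plate (211,172), beaker (255,188), vial (303,196), bob (350,211) among three red look‑alikes, jar (406,222), tray2 (162,225), tray3 (294,261). The top view matches: plates (377,215) and (289,215), cup (340,205), beaker (245,209), vial (201,215), bob (158,209), jar (113,222). Two plate spindles are candidates, at top (377,215) and (289,215). The first has the wider disc, about 20 px against 14, so it fits the 58 mm one. Next I confirm this in an enlarged crop.

```bash
cat > h.py <<'E'
import numpy as np,cv2
from scipy.spatial.transform import Rotation as R
from plant import cams
def ray(n,u,v,cal=None):
    c=cams.get_calibration(n)
    d=R.from_quat(c["rotation"]).apply([(u-c["cx"])/c["fx"],-(v-c["cy"])/c["fy"],-1])
    return np.array(c["eye"]),d
def onplane(n,u,v,z):
    e,d=ray(n,u,v); return e+d*(z-e[2])/d[2]
E
python3 - <<'E'
from h import *
np.set_printoptions(precision=4,suppress=True)
t=cv2.imread("pics/top0.png"); s=cv2.imread("pics/scene0.png")
a=cv2.resize(t[125:255,95:405],None,fx=2.5,fy=2.5,interpolation=cv2.INTER_CUBIC)
b=cv2.resize(s[125:305,110:430],(775,436),interpolation=cv2.INTER_CUBIC)[:270]
cv2.imwrite("pics/crop.png",np.vstack([a,b[:, :775]]))
g=cv2.cvtColor(t,cv2.COLOR_BGR2GRAY)
m=(g>75).astype(np.uint8)
n,l,st,c=cv2.connectedComponentsWithStats(m)
for i in range(1,n):
    x,y,w,h,ar=st[i]
    if 15<ar<6000 and 90<x<400 and 115<y<260:
        print(st[i],c[i],onplane("top",*c[i],0.0)[:2])
        if ar>1000:
            cn=cv2.findContours((l==i).astype(np.uint8),0,2)[0][0]
            pts=np.array([onplane("top",*p[0],0.018)[:2] for p in cn],np.float32)
            print(" rect",cv2.minAreaRect(pts))
E
```

```text
(no output)
```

View pics/crop.png

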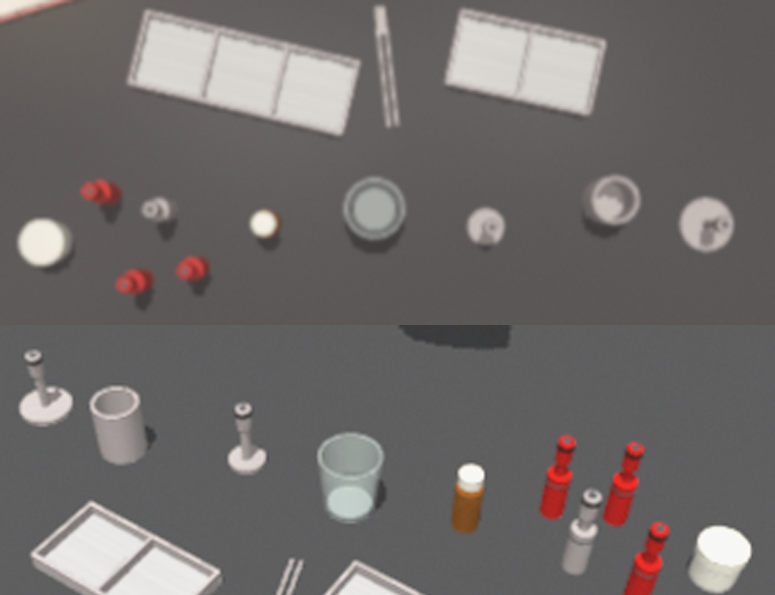

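The crop shows the right-hand spindle (crop 706,224) with a disc about 21.6 px (60 mm) across, which is plate_large. The one at (486,226) is about 15 px (42 mm), so it is plate_small. The bare grey bob is at (157,209), apart from the three reds; the cup is at (612,201) and the glass beaker at (375,208).

```bash
python3 - <<'E'
from h import *
np.set_printoptions(precision=4,suppress=True)
for nm,th in(("top",125),("scene",120)):
  t=cv2.imread(f"pics/{nm}0.png"); t=cv2.resize(t,None,fx=4,fy=4,interpolation=cv2.INTER_CUBIC)
  g=t.max(2)
  m=(g>th).astype(np.uint8)
  n,l,st,c=cv2.connectedComponentsWithStats(m)
  for i in range(1,n):
    x,y,w,h,ar=st[i]/4.; ar/=4; k=(c[i]+.5)/4-.5
    ok = (90<x<400 and 115<y<260) if nm=="top" else (100<x<430 and 130<y<310)
    if 15<ar<7000 and ok:
        print(nm,(x,y,w,h),int(ar),k,onplane(nm,*k,0.0)[:2])
        if ar>1000:
            cn=max(cv2.findContours((l==i).astype(np.uint8),0,2)[0],key=len)
            pts=np.array([onplane(nm,*((p[0]+.5)/4-.5),0.018)[:2] for p in cn],np.float32)
            print(" rect",cv2.minAreaRect(pts))
E
```

```text
top (np.float64(244.5), np.float64(127.0), np.float64(10.5), np.float64(49.25)) 280 [248.9939 151.2942] [ 0.631  -0.0036]
top (np.float64(272.5), np.float64(128.0), np.float64(65.25), np.float64(43.5)) 1936 [304.676  149.2594] [ 0.6352 -0.1599]
 rect ((0.6328513622283936, -0.15763898193836212), (0.16880860924720764, 0.08948758989572525), 76.83124542236328)
top (np.float64(145.5), np.float64(128.5), np.float64(94.0), np.float64(51.0)) 2864 [192.0649 153.4637] [0.6265 0.1561]
 rect ((0.6242471933364868, 0.15402771532535553), (0.24893666803836823, 0.08940702676773071), 75.91722106933594)
top (np.float64(331.0), np.float64(195.0), np.float64(20.25), np.float64(19.75)) 274 [340.0104 204.537 ] [ 0.4792 -0.2561]
top (np.float64(232.5), np.float64(195.75), np.float64(24.75), np.float64(24.5)) 387 [244.2669 207.6593] [0.4732 0.0112]
top (np.float64(127.0), np.float64(196.5), np.float64(13.25), np.float64(9.5)) 92 [133.3241 200.8432] [0.4952 0.3206]
top (np.float64(151.5), np.float64(203.75), np.float64(11.75), np.float64(8.75)) 78 [157.1741 207.8973] [0.4749 0.2541]
top (np.float64(366.5), np
[... 2565 characters left out ...]
 np.float64(205.75), np.float64(8.75), np.float64(7.5)) 46 [382.0216 208.9861] [0.3915 0.3145]
scene (np.float64(394.5), np.float64(207.5), np.float64(26.0), np.float64(28.5)) 548 [406.5551 220.9237] [0.41   0.3745]
scene (np.float64(367.25), np.float64(213.0), np.float64(17.5), np.float64(29.0)) 292 [375.5698 227.7112] [0.4567 0.3084]
scene (np.float64(212.25), np.float64(221.0), np.float64(23.25), np.float64(49.75)) 286 [222.8833 246.1163] [ 0.6298 -0.0054]
scene (np.float64(235.0), np.float64(221.75), np.float64(120.0), np.float64(85.25)) 4371 [295.2193 262.7573] [0.6169 0.1589]
 rect ((0.6253902316093445, 0.15262918174266815), (0.24793267250061035, 0.09710963070392609), 75.8659896850586)
```

```bash
python3 - <<'E'
from h import *
np.set_printoptions(precision=4,suppress=True)
def p(l,n,u,v,z): print(l,n,onplane(n,u,v,z)[:2])
def tri(l,a,b):
    A,d=ray("top",*a);B,e=ray("scene",*b); M=np.stack([d,-e],1); s=np.linalg.lstsq(M,B-A,rcond=None)[0]
    P,Q=A+d*s[0],B+e*s[1]; print(l,"tri",(P+Q)/2,"gap",np.linalg.norm(P-Q))
p("large disc","top",377,214.25,.005); p("large disc","scene",128.3,161.3-4,.007)
p("large coup","scene",123.2,137.3,.075); p("large coup","top",95+722/2.5,125+223/2.5,.074)
p("cup","top",95+614.5/2.5,125+200/2.5,.066); p("cup","scene",110+116.5/2.42,125+78/2.42,.066)
tri("cup",(95+614.5/2.5,125+200/2.5),(110+116.5/2.42,125+78/2.42))
p("vial","top",199.9,213.8,.07); p("vial","scene",110+471/2.42,125+(472-325)/2.42,.072)
p("bob","scene",354.4,195.5,.097); p("bob","top",95+151/2.5,125+209/2.5,.097)
p("jar","top",111.3,221.6,.045); p("jar","scene",110+722/2.42,125+(546-325)/2.42,.045)
E
```

```text
large disc top [ 0.4512 -0.3574]
large disc scene [ 0.4468 -0.3586]
large coup scene [ 0.4465 -0.3579]
large coup top [ 0.4513 -0.3563]
cup top [ 0.4768 -0.2451]
cup scene [ 0.4758 -0.2415]
cup tri [ 0.476  -0.2435  0.0656] gap 0.0036127811101636354
vial top [0.4571 0.1282]
vial scene [0.4525 0.1288]
bob scene [0.4694 0.2427]
bob top [0.4717 0.2406]
jar top [0.4386 0.3692]
jar scene [0.4385 0.3689]
```

Both views agree to within 5 mm. Start with plate_large at (0.449, -0.358).

Request:
step_arm:
  increments:
    - [[15,18,0],[0,0,0]]
    - [[26,31,0],[0,0,0]]
    - [[26,31,0],[0,0,0]]
    - [[26,31,0],[0,0,0]]
    - [[26,31,0],[0,0,0]]
    - [[26,31,0],[0,0,0]]
    - [[26,31,0],[0,0,0]]
    - [[26,31,0],[0,0,0]]
  fingers: 0.2
  grip_force: 50

```text
time: 0.77
eef_pos: [0.4106, -0.4035, 0.2008]
tcp_rot: [0.987, 0.16, -0.0, -0.0]
contact_force: [0.3, -0.4, 0.7]
opening: 0.601
finger_force: 0.0
```

Request:
step_arm:
  increments:
    - [[19,23,0],[0,0,0]]
    - [[19,22,0],[0,0,0]]
    - [[0,0,0],[0,0,0]]
    - [[0,0,0],[0,0,0]]
    - [[0,0,-20],[0,0,0]]
    - [[0,0,-20],[0,0,0]]
    - [[0,0,-20],[0,0,0]]
    - [[0,0,-10],[0,0,0]]

```text
time: 1.43
eef_pos: [0.4458, -0.3604, 0.1282]
tcp_rot: [0.987, 0.159, -0.001, -0.002]
contact_force: [0.2, 0.5, -0.4]
opening: 0.6
finger_force: 0.0
```

```bash
python3 - <<'E'
from h import *
from plant import readout
s=readout.get_state(); im=cams.read_camera("wrist")[:,:,::-1].copy()
cv2.imwrite("pics/w1.png",im); c=cams.get_calibration("wrist")
T=np.array(c["T_tool_cam"]); R0=R.from_quat(s["tcp_rot"]).as_matrix()
for P in ([.449,-.358,.076],[.449,-.358,.007],[.476,-.244,.066]):
    q=np.linalg.inv(T)@np.r_[R0.T@(np.array(P)-s["eef_pos"]),1]
    print(s["eef_pos"],c["cx"]+c["fx"]*q[0]/-q[2],c["cy"]-c["fy"]*q[1]/-q[2])
E
```

```text
[ 0.44577538 -0.36044023  0.1282078 ] 253.99143525817226 193.9302196609307
[ 0.44577538 -0.36044023  0.1282078 ] 254.4045326476041 176.03053871927509
[ 0.44577538 -0.36044023  0.1282078 ] 134.2160400611328 119.62980265468316
```

View pics/w1.png

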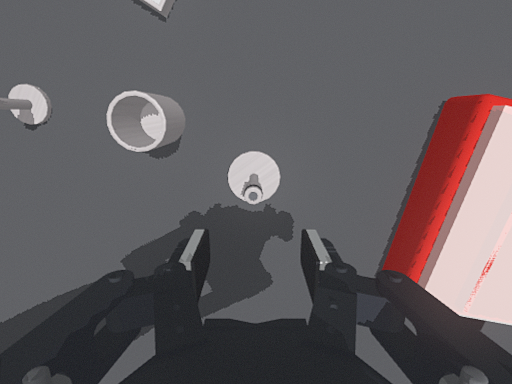

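The wrist view shows the coupling top at (253,195) against a predicted (254,194), and the cup rim at (136,121) against (134,120), so the measurements hold. Descend and grip.

Request:
step_arm:
  increments:
    - [[3,2,-20],[0,0,0]]
    - [[0,0,-20],[0,0,0]]
    - [[0,0,-20],[0,0,0]]
    - [[0,0,-15],[0,0,0]]
    - [[0,0,-9],[0,0,0]]
    - [[0,0,0],[0,0,0]]
    - [[0,0,0],[0,0,0]]

```text
time: 2.07
eef_pos: [0.4508, -0.3592, 0.0478]
tcp_rot: [0.987, 0.159, 0.0, 0.0]
contact_force: [0.5, 0.3, -0.1]
opening: 0.598
finger_force: 0.0
```

Request:
step_arm:
  increments:
    - [[0,0,0],[0,0,0]]
    - [[0,0,0],[0,0,0]]
    - [[0,0,0],[0,0,0]]
    - [[0,0,0],[0,0,0]]
    - [[0,0,0],[0,0,0]]
    - [[0,0,0],[0,0,0]]
    - [[0,0,0],[0,0,0]]
    - [[0,0,0],[0,0,0]]
  fingers: -1
  grip_force: 50

```text
time: 2.73
eef_pos: [0.4509, -0.3585, 0.0473]
tcp_rot: [0.987, 0.16, -0.0, -0.0]
contact_force: [-0.3, -0.3, 0.4]
opening: 0.005
finger_force: 0.0
```

The fingers shut on nothing. Look before moving.

```bash
python3 - <<'E'
from h import *
from plant import readout
s=readout.get_state(); print(s["eef_pos"],s["tcp_rot"],s["qpos"])
w=cams.read_camera("wrist")[:,:,::-1]; sc=cams.read_camera("scene")[:,:,::-1]
a=cv2.resize(sc[80:230,60:260],(533,400),interpolation=cv2.INTER_CUBIC)
cv2.imwrite("pics/m1.png",np.hstack([cv2.resize(w[100:340,175:335],(267,400)),a]))
E
```

```text
[ 0.45085816 -0.35850047  0.04733153] [ 9.87159416e-01  1.59738186e-01 -1.41260611e-05 -1.28368445e-05] [-8.47849244e-01  2.47274036e-01  1.92990380e+00 -1.24206707e-05
  9.64451606e-01  4.02103307e-01]
```

View pics/m1.png

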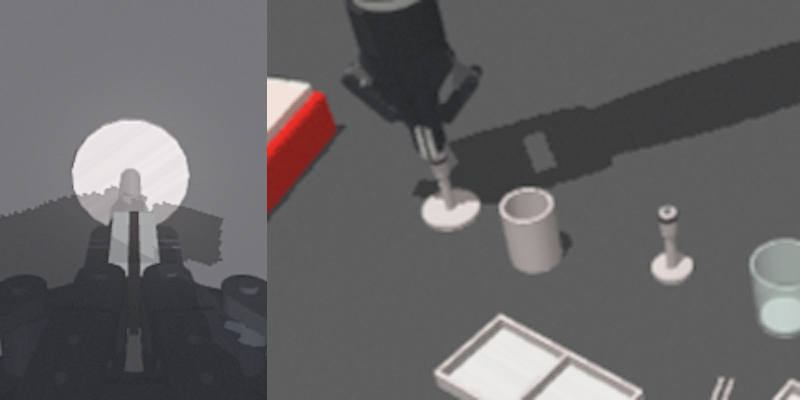

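```bash
python3 - <<'E'
from h import *
from plant import readout
s=readout.get_state(); print(s["opening"],s["finger_force"],s["time"])
w=cams.read_camera("wrist")[:,:,::-1]; sc=cams.read_camera("scene")[:,:,::-1]
a=cv2.resize(sc[110:175,105:165],(480,520),interpolation=cv2.INTER_CUBIC)
cv2.imwrite("pics/m2.png",np.hstack([cv2.resize(w[180:310,215:295],(320,520),interpolation=cv2.INTER_CUBIC),a]))
E
```

```text
0.0012175407271638099 0.0 2.8333
```

View pics/m2.png

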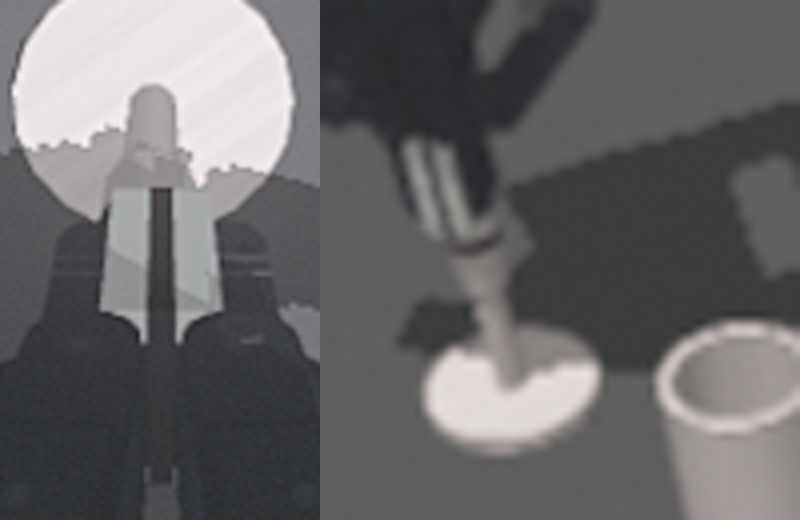

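The crop shows the shut fingertips ending just above the coupling's black ring. Wrist pixels put the front pad edge at row 227, which works out to a tip about 30–35 mm above the reported TCP. The disc is centred below, so x and y are right and only the effective finger length is short. I open, go 33 mm lower (this still clears the disc if I'm wrong) and close again.

Request:
step_arm:
  increments:
    - [[0,0,0],[0,0,0]]
    - [[0,0,0],[0,0,0]]
    - [[0,0,0],[0,0,0]]
    - [[0,0,0],[0,0,0]]
    - [[0,0,0],[0,0,0]]
    - [[0,0,0],[0,0,0]]
    - [[0,0,0],[0,0,0]]
    - [[0,0,0],[0,0,0]]
  fingers: 0.2

```text
time: 3.6
eef_pos: [0.4509, -0.3586, 0.0473]
tcp_rot: [0.987, 0.16, -0.0, 0.0]
contact_force: [-0.6, -0.5, -0.3]
opening: 0.601
finger_force: 0.0
```

Request:
step_arm:
  increments:
    - [[0,0,-8],[0,0,0]]
    - [[0,0,-8],[0,0,0]]
    - [[0,0,-8],[0,0,0]]
    - [[0,0,-8],[0,0,0]]
    - [[0,0,0],[0,0,0]]
    - [[0,0,0],[0,0,0]]

```text
time: 4.1
eef_pos: [0.4502, -0.3579, 0.014]
tcp_rot: [0.987, 0.16, -0.001, -0.001]
contact_force: [0.1, 0.3, 0.2]
opening: 0.601
finger_force: 0.0
```

Request:
step_arm:
  increments:
    - [[0,0,0],[0,0,0]]
    - [[0,0,0],[0,0,0]]
    - [[0,0,0],[0,0,0]]
    - [[0,0,0],[0,0,0]]
    - [[0,0,0],[0,0,0]]
    - [[0,0,0],[0,0,0]]
    - [[0,0,0],[0,0,0]]
    - [[0,0,0],[0,0,0]]
  fingers: -1

```text
time: 4.77
eef_pos: [0.451, -0.3586, 0.0155]
tcp_rot: [0.987, 0.16, 0.0, 0.0]
contact_force: [0.2, 0.0, -0.2]
opening: 0.171
finger_force: 48.7
```

Request:
step_arm:
  increments:
    - [[0,0,8],[0,0,0]]
    - [[0,0,16],[0,0,0]]
    - [[0,0,20],[0,0,0]]
    - [[0,0,20],[0,0,0]]
    - [[0,0,16],[0,0,0]]
    - [[0,0,10],[0,0,0]]
    - [[0,0,0],[0,0,0]]

```text
time: 5.35
eef_pos: [0.4522, -0.36, 0.1085]
tcp_rot: [0.987, 0.16, 0.001, 0.002]
contact_force: [0.7, -0.2, -0.5]
opening: 0.17
finger_force: 48.8
```

Request:
step_arm:
  increments:
    - [[11,10,0],[0,0,0]]
    - [[24,23,0],[0,0,0]]
    - [[28,26,0],[0,0,0]]
    - [[28,26,0],[0,0,0]]
    - [[28,26,0],[0,0,0]]
    - [[26,24,0],[0,0,0]]
    - [[18,18,0],[0,0,0]]
    - [[10,9,0],[0,0,0]]

```text
time: 6.02
eef_pos: [0.6249, -0.1935, 0.1037]
tcp_rot: [0.987, 0.161, -0.001, -0.001]
contact_force: [-0.4, -0.5, -1.2]
opening: 0.167
finger_force: 48.7
```

Request:
step_arm:
  increments:
    - [[0,0,0],[0,0,0]]
    - [[0,0,0],[0,0,0]]
    - [[0,0,0],[0,0,0]]
    - [[0,0,-16],[0,0,0]]
    - [[0,0,-16],[0,0,0]]
    - [[0,0,-12],[0,0,0]]
    - [[0,0,0],[0,0,0]]

```text
time: 6.6
eef_pos: [0.6206, -0.1967, 0.0575]
tcp_rot: [0.987, 0.159, -0.003, -0.002]
contact_force: [-0.8, 0.2, -2.4]
opening: 0.17
finger_force: 48.8
```

```bash
python3 - <<'E'
from h import *
from plant import readout
s=readout.get_state(); print(s["eef_pos"],s["opening"],s["finger_force"])
w=cams.read_camera("wrist")[:,:,::-1]
cv2.imwrite("pics/w2.png",w)
E
```

```text
[ 0.62060237 -0.19668508  0.05754458] 0.16950542478807726 48.78706097602844
```

View pics/w2.png

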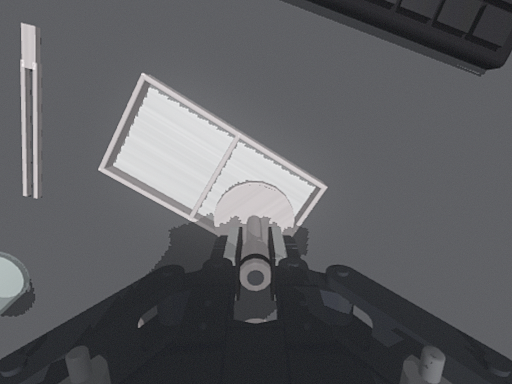

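The wrist view shows the plate upright between the pads, with its disc at (255,205) hanging over the right-hand bay. Lower it, release and rise.

Request:
step_arm:
  increments:
    - [[2,0,-12],[0,0,0]]
    - [[0,0,-10],[0,0,0]]
    - [[0,0,-7],[0,0,0]]
    - [[0,0,-3],[0,0,0]]
    - [[0,0,0],[0,0,0]]
    - [[0,0,0],[0,0,0]]
    - [[0,0,0],[0,0,0]]

```text
time: 7.23
eef_pos: [0.6263, -0.1966, 0.0298]
tcp_rot: [0.987, 0.16, 0.0, 0.0]
contact_force: [0.0, 1.0, -0.8]
opening: 0.17
finger_force: 48.8
```

Request:
step_arm:
  increments:
    - [[-2,0,-5],[0,0,0]]
    - [[0,0,-3],[0,0,0]]
    - [[0,0,-2],[0,0,0]]
    - [[0,0,0],[0,0,0]]
    - [[0,0,0],[0,0,0]]
    - [[0,0,0],[0,0,0]]

```text
time: 7.73
eef_pos: [0.624, -0.1965, 0.0196]
tcp_rot: [0.987, 0.16, 0.0, -0.0]
contact_force: [-0.8, 1.2, 0.6]
opening: 0.169
finger_force: 48.9
```

Request:
step_arm:
  increments:
    - [[0,0,0],[0,0,0]]
    - [[0,0,0],[0,0,0]]
    - [[0,0,0],[0,0,0]]
    - [[0,0,0],[0,0,0]]
    - [[0,0,0],[0,0,0]]
    - [[0,0,8],[0,0,0]]
    - [[0,0,16],[0,0,0]]
    - [[0,0,24],[0,0,0]]
  fingers: 0.2

```text
time: 8.4
eef_pos: [0.622, -0.1957, 0.0655]
tcp_rot: [0.987, 0.16, -0.002, -0.002]
contact_force: [-0.3, -1.0, -0.2]
opening: 0.601
finger_force: 0.0
```

Request:
step_arm:
  increments:
    - [[0,0,30],[0,0,0]]
    - [[0,0,30],[0,0,0]]
    - [[0,0,30],[0,0,0]]
    - [[-5,15,0],[0,0,0]]
    - [[-9,27,0],[0,0,0]]
    - [[-11,33,0],[0,0,0]]
    - [[-11,33,0],[0,0,0]]
    - [[-11,33,0],[0,0,0]]
  fingers: 1

```text
time: 9.07
eef_pos: [0.576, -0.0542, 0.1576]
tcp_rot: [0.987, 0.159, 0.0, -0.0]
contact_force: [0.3, 0.7, -0.1]
opening: 1.003
finger_force: 0.0
```

Request:
step_arm:
  increments:
    - [[-11,34,0],[0,0,0]]
    - [[-11,34,0],[0,0,0]]
    - [[-11,34,0],[0,0,0]]
    - [[-11,34,0],[0,0,0]]
    - [[-11,34,0],[0,0,0]]
    - [[-11,34,0],[0,0,0]]
    - [[-11,34,0],[0,0,0]]
    - [[-11,34,0],[0,0,0]]

```text
time: 9.73
eef_pos: [0.4878, 0.2181, 0.1577]
tcp_rot: [0.987, 0.16, 0.0, -0.0]
contact_force: [0.7, 0.4, -0.7]
opening: 1.001
finger_force: 0.0
```

Request:
step_arm:
  increments:
    - [[-11,34,0],[0,0,0]]
    - [[-11,33,0],[0,0,0]]
    - [[-9,25,0],[0,0,0]]
    - [[0,0,0],[0,0,0]]
    - [[0,0,0],[0,0,0]]
    - [[0,0,0],[0,0,0]]

```text
time: 10.23
eef_pos: [0.4578, 0.3082, 0.1574]
tcp_rot: [0.987, 0.16, 0.0, 0.0]
contact_force: [-0.8, 0.3, -0.1]
opening: 0.998
finger_force: 0.0
```

```bash
cat >> h.py <<'E'
from plant import readout
def proj(P,s):
    c=cams.get_calibration("wrist"); T=np.array(c["T_tool_cam"]); R0=R.from_quat(s["tcp_rot"]).as_matrix()
    q=np.linalg.inv(T)@np.r_[R0.T@(np.array(P)-s["eef_pos"]),1]
    return c["cx"]+c["fx"]*q[0]/-q[2],c["cy"]-c["fy"]*q[1]/-q[2]
E
python3 - <<'E'
from h import *
s=readout.get_state(); w=cams.read_camera("wrist")[:,:,::-1].copy()
print(s["eef_pos"],s["opening"],s["time"])
for P in ([.4385,.369,.045],[.4705,.2415,.098]):
    u,v=proj(P,s); print(u,v); cv2.drawMarker(w,(int(u+.5),int(v+.5)),(0,255,0))
cv2.imwrite("pics/w3.png",w)
t=cams.read_camera("top")[:,:,::-1]; cv2.imwrite("pics/t3.png",t)
E
```

```text
[0.45779181 0.30815972 0.15739602] 0.9976728740472244 10.2333
195.67820887140445 180.7209548935014
330.1095648041705 205.505898830973
```

View pics/w3.png

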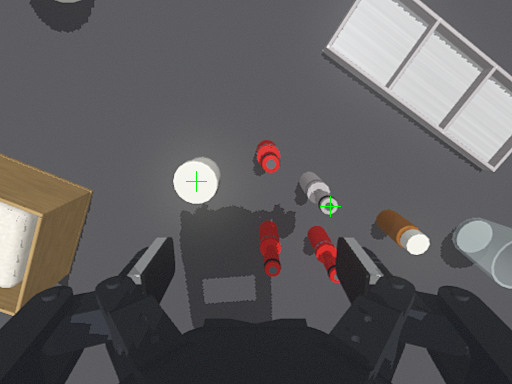

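The wrist view shows the jar lid at (196,181) and the bob coupling at (329,206), both on their predicted marks; red A stands at (268,160). I turn the tool -0.5 rad so the knuckles clear red A, then descend on the jar.

Request:
step_arm:
  increments:
    - [[-5,15,0],[0,0,-0.1]]
    - [[-5,15,0],[0,0,-0.1]]
    - [[-5,15,0],[0,0,-0.1]]
    - [[-4,16,0],[0,0,-0.1]]
    - [[0,0,0],[0,0,-0.1]]
    - [[0,0,0],[0,0,0]]
    - [[0,0,0],[0,0,0]]
  fingers: 0.7

```text
time: 10.92
eef_pos: [0.4394, 0.3686, 0.1573]
tcp_rot: [0.996, -0.089, -0.0, 0.0]
contact_force: [-0.5, -0.7, 0.7]
opening: 0.851
finger_force: 0.0
```

Request:
step_arm:
  increments:
    - [[0,0,-10],[0,0,0]]
    - [[0,0,-20],[0,0,0]]
    - [[0,0,-24],[0,0,0]]
    - [[0,0,-24],[0,0,0]]
    - [[0,0,-18],[0,0,0]]
    - [[0,0,-10],[0,0,0]]
    - [[0,0,0],[0,0,0]]
    - [[0,0,0],[0,0,0]]

```text
time: 11.58
eef_pos: [0.4389, 0.369, 0.051]
tcp_rot: [0.996, -0.09, -0.0, 0.0]
contact_force: [0.0, 0.6, 0.3]
opening: 0.851
finger_force: 0.0
```

```bash
python3 - <<'E'
from h import *
s=readout.get_state(); w=cams.read_camera("wrist")[:,:,::-1].copy()
print(s["eef_pos"],s["tcp_rot"],s["opening"],s["qpos"])
u,v=proj([.4385,.369,.045],s); print(u,v); cv2.drawMarker(w,(int(u+.5),int(v+.5)),(0,255,0))
cv2.imwrite("pics/w4.png",w)
E
```

```text
[0.43893162 0.36898274 0.05096591] [ 9.95985418e-01 -8.95145469e-02 -3.56298201e-04  2.58894678e-04] 0.8508933317513675 [ 5.22158144e-01  2.37243682e-01  1.93434659e+00 -1.76922200e-05
  9.70883113e-01  2.27223353e+00]
255.357217334233 218.3761937213515
```

View pics/w4.png

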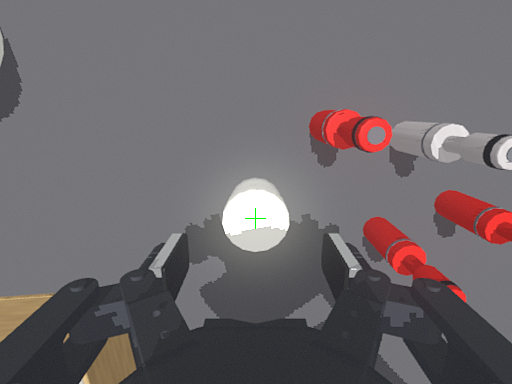

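The lid at (256,218) is centred on the mark. Red A's top at (375,135) and red B's at (445,280) both lie outside the finger sweep. Down and grip.

Request:
step_arm:
  increments:
    - [[0,0,-12],[0,0,0]]
    - [[0,0,-15],[0,0,0]]
    - [[0,0,-14],[0,0,0]]
    - [[0,0,-10],[0,0,0]]
    - [[0,0,-8],[0,0,0]]
    - [[0,0,0],[0,0,0]]
    - [[0,0,0],[0,0,0]]

```text
time: 12.22
eef_pos: [0.4389, 0.3695, -0.0078]
tcp_rot: [0.996, -0.089, -0.0, 0.0]
contact_force: [0.3, 0.5, -0.5]
opening: 0.846
finger_force: 0.0
```

Request:
step_arm:
  increments:
    - [[0,0,0],[0,0,0]]
    - [[0,0,0],[0,0,0]]
    - [[0,0,0],[0,0,0]]
    - [[0,0,0],[0,0,0]]
    - [[0,0,0],[0,0,0]]
    - [[0,0,0],[0,0,0]]
    - [[0,0,0],[0,0,0]]
  fingers: -1
  grip_force: 40

```text
time: 12.8
eef_pos: [0.44, 0.3701, -0.0063]
tcp_rot: [0.996, -0.089, 0.001, -0.001]
contact_force: [-0.2, -0.5, 6.1]
opening: 0.543
finger_force: 41.6
```

Request:
step_arm:
  increments:
    - [[0,0,5],[0,0,0]]
    - [[0,0,10],[0,0,0]]
    - [[0,0,20],[0,0,0]]
    - [[0,0,25],[0,0,0]]
    - [[0,0,25],[0,0,0]]
    - [[0,0,25],[0,0,0]]
    - [[0,0,20],[0,0,0]]
    - [[0,0,10],[0,0,0]]

```text
time: 13.47
eef_pos: [0.4399, 0.3701, 0.1358]
tcp_rot: [0.996, -0.089, 0.002, -0.001]
contact_force: [0.2, 0.2, -0.4]
opening: 0.547
finger_force: 41.2
```

Request:
step_arm:
  increments:
    - [[5,-10,0],[0,0,0]]
    - [[8,-20,0],[0,0,0]]
    - [[11,-28,0],[0,0,0]]
    - [[12,-30,0],[0,0,0]]
    - [[12,-30,0],[0,0,0]]
    - [[12,-30,0],[0,0,0]]
    - [[12,-30,0],[0,0,0]]
    - [[12,-30,0],[0,0,0]]

```text
time: 14.13
eef_pos: [0.5218, 0.159, 0.1301]
tcp_rot: [0.996, -0.09, -0.002, 0.001]
contact_force: [0.2, 0.6, -0.8]
opening: 0.545
finger_force: 41.3
```

Request:
step_arm:
  increments:
    - [[12,-30,0],[0,0,0]]
    - [[12,-30,0],[0,0,0]]
    - [[12,-30,0],[0,0,0]]
    - [[12,-30,0],[0,0,0]]
    - [[12,-30,0],[0,0,0]]
    - [[12,-30,0],[0,0,0]]
    - [[12,-30,0],[0,0,0]]
    - [[12,-28,0],[0,0,0]]

```text
time: 14.8
eef_pos: [0.6175, -0.0788, 0.1297]
tcp_rot: [0.996, -0.09, -0.002, -0.0]
contact_force: [0.8, -0.7, -1.8]
opening: 0.542
finger_force: 41.3
```

Request:
step_arm:
  increments:
    - [[11,-24,0],[0,0,0]]
    - [[9,-18,0],[0,0,0]]
    - [[0,0,0],[0,0,0]]
    - [[0,0,0],[0,0,0]]
    - [[0,0,0],[0,0,0]]

```text
time: 15.22
eef_pos: [0.6374, -0.1182, 0.1304]
tcp_rot: [0.996, -0.09, -0.002, -0.001]
contact_force: [-1.0, -0.4, -1.7]
opening: 0.546
finger_force: 41.3
```

Request:
step_arm:
  increments:
    - [[3,3,-12],[0,0,0]]
    - [[3,1,-24],[0,0,0]]
    - [[0,0,-24],[0,0,0]]
    - [[0,0,-22],[0,0,0]]
    - [[0,0,-14],[0,0,0]]
    - [[0,0,-8],[0,0,0]]
    - [[0,0,0],[0,0,0]]
    - [[0,0,0],[0,0,0]]

```text
time: 15.88
eef_pos: [0.6451, -0.1141, 0.0285]
tcp_rot: [0.996, -0.089, 0.0, 0.0]
contact_force: [-0.4, 0.3, -0.6]
opening: 0.546
finger_force: 41.3
```

```bash
python3 - <<'E'
from h import *
s=readout.get_state(); w=cams.read_camera("wrist")[:,:,::-1].copy(); sc=cams.read_camera("scene")[:,:,::-1]
print(s["eef_pos"],s["tcp_rot"],s["opening"])
c=cv2.resize(sc[130:270,90:250],(440,385),interpolation=cv2.INTER_CUBIC)
cv2.imwrite("pics/w5.png",np.hstack([w[:,100:460],c[:384]]))
E
```

```text
[ 0.64505301 -0.11413487  0.02845818] [ 9.96017577e-01 -8.91570647e-02  6.37349032e-05  1.24917664e-05] 0.5459722563334183
```

View pics/w5.png

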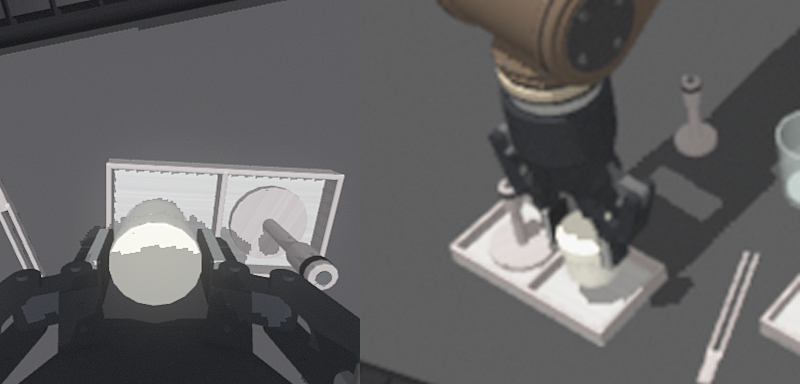

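The left half shows the jar upright over the left bay, and plate_large standing centred in the right bay. The stated geometry gives the coupling about 20 mm of clearance. Lower the rest and open only slightly.

Request:
step_arm:
  increments:
    - [[-2,1,-8],[0,0,0]]
    - [[0,0,-8],[0,0,0]]
    - [[0,0,-6],[0,0,0]]
    - [[0,0,-4],[0,0,0]]
    - [[0,0,-3],[0,0,0]]
    - [[0,0,0],[0,0,0]]
    - [[0,0,0],[0,0,0]]
    - [[0,0,0],[0,0,0]]

```text
time: 16.65
eef_pos: [0.6431, -0.1136, -0.0004]
tcp_rot: [0.996, -0.089, 0.0, 0.0]
contact_force: [0.6, 1.2, -0.6]
opening: 0.543
finger_force: 41.4
```

Request:
step_arm:
  increments:
    - [[0,0,-2],[0,0,0]]
    - [[0,0,0],[0,0,0]]
    - [[0,0,0],[0,0,0]]
    - [[0,0,0],[0,0,0]]

```text
time: 16.98
eef_pos: [0.6433, -0.1137, -0.0023]
tcp_rot: [0.996, -0.089, 0.001, 0.0]
contact_force: [0.3, 0.1, -0.3]
opening: 0.545
finger_force: 41.4
```

Request:
step_arm:
  increments:
    - [[0,0,0],[0,0,0]]
    - [[0,0,0],[0,0,0]]
    - [[0,0,0],[0,0,0]]
    - [[0,0,0],[0,0,0]]
    - [[0,0,5],[0,0,0]]
    - [[0,0,15],[0,0,0]]
    - [[0,0,25],[0,0,0]]
    - [[0,0,25],[0,0,0]]
  fingers: 0.4

```text
time: 17.65
eef_pos: [0.6423, -0.1133, 0.0683]
tcp_rot: [0.996, -0.09, -0.001, -0.0]
contact_force: [0.4, -0.2, 0.3]
opening: 0.696
finger_force: 0.0
```

Request:
step_arm:
  increments:
    - [[0,0,30],[0,0,0]]
    - [[0,0,30],[0,0,0]]
    - [[-13,-10,5],[0,0,0]]
    - [[-25,-20,0],[0,0,0]]
    - [[-28,-22,0],[0,0,0]]
    - [[-28,-22,0],[0,0,0]]
    - [[-28,-22,0],[0,0,0]]
    - [[-25,-20,0],[0,0,0]]
  fingers: 0.85

```text
time: 18.32
eef_pos: [0.4947, -0.2306, 0.134]
tcp_rot: [0.996, -0.089, 0.001, 0.001]
contact_force: [0.4, -1.2, -0.2]
opening: 0.922
finger_force: 0.0
```

Request:
step_arm:
  increments:
    - [[-12,-9,0],[0,0,0]]
    - [[-7,-6,0],[0,0,0]]
    - [[0,0,0],[0,0,0]]
    - [[0,0,0],[0,0,0]]
    - [[0,0,-20],[0,0,0]]
    - [[0,0,-20],[0,0,0]]
    - [[0,0,0],[0,0,0]]
    - [[0,0,0],[0,0,0]]

```text
time: 18.98
eef_pos: [0.4769, -0.2431, 0.0914]
tcp_rot: [0.996, -0.089, -0.001, -0.001]
contact_force: [-1.2, -0.6, -0.2]
opening: 0.93
finger_force: 0.0
```

```bash
python3 - <<'E'
from h import *
s=readout.get_state(); w=cams.read_camera("wrist")[:,:,::-1].copy(); t=cams.read_camera("top")[:,:,::-1]
print(s["eef_pos"],s["tcp_rot"],s["opening"])
for P in([.476,-.244,.066],[.643,-.114,.049],[.624,-.196,.08]):
    u,v=proj(P,s); print(u,v); cv2.drawMarker(w,(int(u+.5),int(v+.5)),(0,255,0),0,10)
c=cv2.resize(t[120:184,260:345],None,fx=3.5,fy=3.5,interpolation=cv2.INTER_CUBIC)
c=cv2.copyMakeBorder(c,0,384-c.shape[0],0,0,0)
cv2.imwrite("pics/w6.png",np.hstack([w[:,30:480],c]))
E
```

```text
[ 0.4768946  -0.24314365  0.09138276] [ 9.96056209e-01 -8.87118385e-02 -1.18489613e-03 -9.13450796e-04] 0.9302186972446924
256.59027512812423 209.33945383820958
27.004109798545358 5.993543551496941
130.64927966219022 -5.6679812619236145
```

View pics/w6.png

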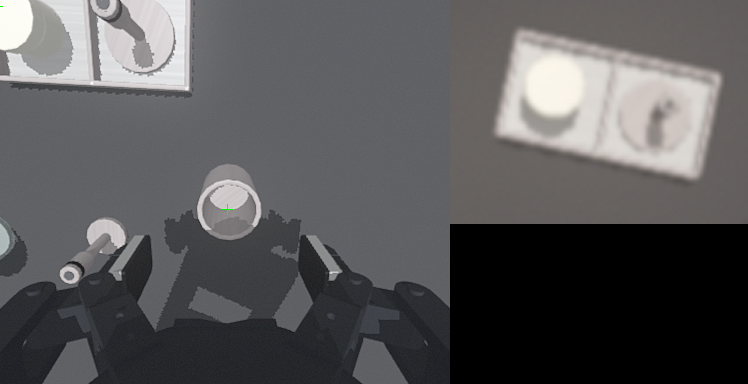

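The jar and plate_large both stand in tray2's bays (inset). The cup rim at (229,209) in the crop is within 2 px of the mark. Descend and grip the cup.

Request:
step_arm:
  increments:
    - [[0,-1,-12],[0,0,0]]
    - [[0,0,-20],[0,0,0]]
    - [[0,0,-20],[0,0,0]]
    - [[0,0,-16],[0,0,0]]
    - [[0,0,-14],[0,0,0]]
    - [[0,0,-9],[0,0,0]]
    - [[0,0,0],[0,0,0]]
    - [[0,0,0],[0,0,0]]
  fingers: 0.7

```text
time: 19.75
eef_pos: [0.477, -0.2456, 0.0013]
tcp_rot: [0.996, -0.089, -0.0, -0.0]
contact_force: [0.3, -0.3, 0.8]
opening: 0.85
finger_force: 0.0
```

Request:
step_arm:
  increments:
    - [[0,0,0],[0,0,0]]
    - [[0,0,0],[0,0,0]]
    - [[0,0,0],[0,0,0]]
    - [[0,0,0],[0,0,0]]
    - [[0,0,0],[0,0,0]]
    - [[0,0,0],[0,0,0]]
    - [[0,0,0],[0,0,0]]
  fingers: -1
  grip_force: 50

```text
time: 20.33
eef_pos: [0.4782, -0.2466, 0.003]
tcp_rot: [0.996, -0.089, 0.001, 0.001]
contact_force: [0.5, -0.4, 6.6]
opening: 0.583
finger_force: 52.4
```

Request:
step_arm:
  increments:
    - [[0,0,5],[0,0,0]]
    - [[0,0,12],[0,0,0]]
    - [[0,0,22],[0,0,0]]
    - [[0,0,25],[0,0,0]]
    - [[0,0,25],[0,0,0]]
    - [[0,0,22],[0,0,0]]
    - [[0,0,12],[0,0,0]]
    - [[0,0,7],[0,0,0]]

```text
time: 21.0
eef_pos: [0.4774, -0.2459, 0.1336]
tcp_rot: [0.996, -0.089, 0.001, 0.001]
contact_force: [0.3, 0.3, -1.6]
opening: 0.582
finger_force: 52.1
```

Request:
step_arm:
  increments:
    - [[5,12,0],[0,0,0]]
    - [[9,24,0],[0,0,0]]
    - [[11,30,0],[0,0,0]]
    - [[11,30,0],[0,0,0]]
    - [[11,30,0],[0,0,0]]
    - [[11,30,0],[0,0,0]]
    - [[11,30,0],[0,0,0]]
    - [[11,30,0],[0,0,0]]

```text
time: 21.67
eef_pos: [0.5556, -0.0266, 0.1289]
tcp_rot: [0.996, -0.089, -0.002, -0.001]
contact_force: [0.1, -0.2, -2.4]
opening: 0.577
finger_force: 52.1
```

Request:
step_arm:
  increments:
    - [[11,30,0],[0,0,0]]
    - [[11,30,0],[0,0,0]]
    - [[11,30,0],[0,0,0]]
    - [[11,30,0],[0,0,0]]
    - [[11,30,0],[0,0,0]]
    - [[8,22,0],[0,0,0]]
    - [[4,12,0],[0,0,0]]
    - [[0,0,0],[0,0,0]]

```text
time: 22.33
eef_pos: [0.6227, 0.1573, 0.1291]
tcp_rot: [0.996, -0.088, -0.002, -0.0]
contact_force: [0.1, 0.2, -0.9]
opening: 0.578
finger_force: 52.2
```

Request:
step_arm:
  increments:
    - [[0,0,0],[0,0,0]]
    - [[0,0,0],[0,0,0]]
    - [[0,0,0],[0,0,0]]
    - [[0,0,0],[0,0,0]]

```text
time: 22.67
eef_pos: [0.6236, 0.1532, 0.1312]
tcp_rot: [0.996, -0.09, -0.0, 0.0]
contact_force: [0.8, -0.0, -1.8]
opening: 0.583
finger_force: 52.2
```

Request:
step_arm:
  increments:
    - [[1,1,-12],[0,0,0]]
    - [[0,0,-22],[0,0,0]]
    - [[0,0,-24],[0,0,0]]
    - [[0,0,-22],[0,0,0]]
    - [[0,0,-16],[0,0,0]]
    - [[0,0,-12],[0,0,0]]
    - [[0,0,-8],[0,0,0]]
    - [[0,0,0],[0,0,0]]

```text
time: 23.33
eef_pos: [0.6234, 0.155, 0.0129]
tcp_rot: [0.996, -0.09, -0.002, 0.0]
contact_force: [-0.7, -0.3, -1.9]
opening: 0.581
finger_force: 52.2
```

Request:
step_arm:
  increments:
    - [[0,0,0],[0,0,0]]
    - [[0,0,0],[0,0,0]]
    - [[0,0,0],[0,0,0]]
    - [[0,0,-3],[0,0,0]]
    - [[0,0,0],[0,0,0]]
    - [[0,0,0],[0,0,0]]

```text
time: 23.83
eef_pos: [0.6249, 0.1555, 0.0125]
tcp_rot: [0.996, -0.089, 0.0, -0.0]
contact_force: [0.6, -0.2, -1.8]
opening: 0.581
finger_force: 52.2
```

Request:
step_arm:
  increments:
    - [[0,0,-3],[0,0,0]]
    - [[0,0,-2],[0,0,0]]
    - [[0,0,0],[0,0,0]]
    - [[0,0,0],[0,0,0]]
    - [[0,0,0],[0,0,0]]
    - [[0,0,0],[0,0,0]]

```text
time: 24.33
eef_pos: [0.6248, 0.1555, 0.0072]
tcp_rot: [0.996, -0.089, -0.0, 0.0]
contact_force: [-0.4, -0.4, -1.5]
opening: 0.573
finger_force: 52.3
```

Request:
step_arm:
  increments:
    - [[0,0,-1.5],[0,0,0]]
    - [[0,0,0],[0,0,0]]
    - [[0,0,0],[0,0,0]]
    - [[0,0,0],[0,0,0]]

```text
time: 24.67
eef_pos: [0.6249, 0.1555, 0.0071]
tcp_rot: [0.996, -0.089, -0.0, 0.0]
contact_force: [-3.3, -0.8, 5.8]
opening: 0.58
finger_force: 52.8
```

Request:
step_arm:
  increments:
    - [[0,0,0],[0,0,0]]
    - [[0,0,0],[0,0,0]]
    - [[0,0,0],[0,0,0]]
    - [[0,0,0],[0,0,0]]
    - [[0,0,6],[0,0,0]]
    - [[0,0,16],[0,0,0]]
    - [[0,0,26],[0,0,0]]
    - [[0,0,30],[0,0,0]]
  fingers: 0.5

```text
time: 25.33
eef_pos: [0.6233, 0.1553, 0.0828]
tcp_rot: [0.996, -0.09, -0.002, 0.0]
contact_force: [1.1, -0.1, 0.9]
opening: 0.759
finger_force: 0.0
```

Request:
step_arm:
  increments:
    - [[0,0,30],[0,0,0]]
    - [[0,0,30],[0,0,0]]
    - [[0,0,15],[0,0,0.1]]
    - [[-15,9,0],[0,0,0.1]]
    - [[-25,14,0],[0,0,0.1]]
    - [[-30,17,0],[0,0,0.1]]
    - [[-30,17,0],[0,0,0.1]]
    - [[-27,15,0],[0,0,0]]
  fingers: 0.2

```text
time: 26.0
eef_pos: [0.4963, 0.2281, 0.1591]
tcp_rot: [0.987, 0.161, 0.0, -0.0]
contact_force: [-0.2, 0.2, -0.1]
opening: 0.603
finger_force: 0.0
```

Request:
step_arm:
  increments:
    - [[-17,9,0],[0,0,0]]
    - [[-8,4,0],[0,0,0]]
    - [[0,0,0],[0,0,0]]
    - [[0,0,0],[0,0,0]]
    - [[0,0,0],[0,0,0]]

```text
time: 26.42
eef_pos: [0.4741, 0.24, 0.1592]
tcp_rot: [0.987, 0.159, 0.001, 0.0]
contact_force: [1.0, -0.7, 0.2]
opening: 0.604
finger_force: 0.0
```

Request:
step_arm:
  increments:
    - [[-3,1.5,-15],[0,0,0]]
    - [[0,0,-25],[0,0,0]]
    - [[0,0,-25],[0,0,0]]
    - [[0,0,-22],[0,0,0]]
    - [[0,0,-16],[0,0,0]]
    - [[0,0,-12],[0,0,0]]
    - [[0,0,-6],[0,0,0]]
    - [[0,0,0],[0,0,0]]

```text
time: 27.08
eef_pos: [0.4697, 0.2413, 0.0364]
tcp_rot: [0.987, 0.159, -0.001, 0.0]
contact_force: [-0.3, -0.4, -0.6]
opening: 0.603
finger_force: 0.0
```

Request:
step_arm:
  increments:
    - [[0,0,0],[0,0,0]]
    - [[0,0,0],[0,0,0]]
    - [[0,0,0],[0,0,0]]
    - [[0,0,0],[0,0,0]]
    - [[0,0,0],[0,0,0]]
    - [[0,0,0],[0,0,0]]
    - [[0,0,0],[0,0,0]]
    - [[0,0,0],[0,0,0]]
  fingers: -1
  grip_force: 50

```text
time: 27.75
eef_pos: [0.4712, 0.2424, 0.0393]
tcp_rot: [0.987, 0.16, 0.002, -0.0]
contact_force: [-0.1, 0.4, 7.2]
opening: 0.17
finger_force: 49.0
```

Request:
step_arm:
  increments:
    - [[0,0,6],[0,0,0]]
    - [[0,0,16],[0,0,0]]
    - [[0,0,24],[0,0,0]]
    - [[0,0,24],[0,0,0]]
    - [[0,0,24],[0,0,0]]
    - [[0,0,16],[0,0,0]]
    - [[0,0,8],[0,0,0]]
    - [[0,0,0],[0,0,0]]

```text
time: 28.42
eef_pos: [0.4706, 0.2422, 0.1575]
tcp_rot: [0.987, 0.16, 0.002, -0.0]
contact_force: [0.3, -0.3, -1.7]
opening: 0.172
finger_force: 48.7
```

Request:
step_arm:
  increments:
    - [[12,-1,0],[0,0,0]]
    - [[24,-1,0],[0,0,0]]
    - [[30,-2,0],[0,0,0]]
    - [[30,-2,0],[0,0,0]]
    - [[30,-2,0],[0,0,0]]
    - [[25,-2,0],[0,0,0]]
    - [[14,-1,0],[0,0,0]]
    - [[8,0,0],[0,0,0]]

```text
time: 29.08
eef_pos: [0.644, 0.2297, 0.1522]
tcp_rot: [0.987, 0.159, -0.002, 0.0]
contact_force: [-0.7, -0.2, -1.8]
opening: 0.168
finger_force: 48.7
```

Request:
step_arm:
  increments:
    - [[0,0,0],[0,0,0]]
    - [[0,0,0],[0,0,0]]
    - [[0,0,0],[0,0,0]]
    - [[0,0,-16],[0,0,0]]
    - [[0,0,-22],[0,0,0]]
    - [[0,0,-16],[0,0,0]]
    - [[0,0,0],[0,0,0]]
    - [[0,0,0],[0,0,0]]

```text
time: 29.75
eef_pos: [0.6411, 0.2311, 0.1007]
tcp_rot: [0.987, 0.16, -0.002, 0.0]
contact_force: [0.1, 0.2, -1.3]
opening: 0.166
finger_force: 48.7
```

```bash
python3 - <<'E'
from h import *
s=readout.get_state(); w=cams.read_camera("wrist")[:,:,::-1].copy(); sc=cams.read_camera("scene")[:,:,::-1]
print(s["eef_pos"],s["tcp_rot"],s["opening"])
for P in([.455,.1285,.072],[.644,.2315,.004]):
    u,v=proj(P,s); print(u,v); cv2.drawMarker(w,(int(u+.5),int(v+.5)),(0,255,0),0,10)
c=cv2.resize(sc[150:310,220:430],(420,320),interpolation=cv2.INTER_CUBIC)
c=cv2.copyMakeBorder(c,0,64,0,0,0)
cv2.imwrite("pics/w7.png",np.hstack([cv2.resize(w,(380,384)),c]))
E
```

```text
[0.64111064 0.23108316 0.1006928 ] [ 9.87110745e-01  1.60030840e-01 -1.58277927e-03  3.93063948e-05] 0.1659847107012554
293.7928424492187 405.53381223686034
255.73191376814466 182.23672787099366
```

View pics/w7.png

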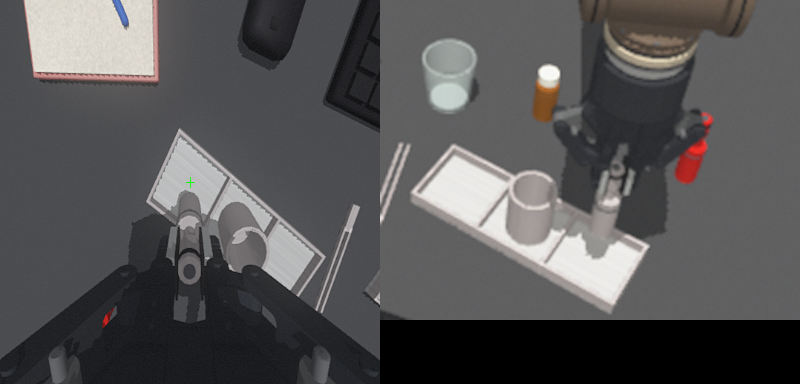

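The cup stands upright in the middle bay. The bob hangs upright over the outer bay, whose centre mark at (190,182) lies under it. Lower it.

Request:
step_arm:
  increments:
    - [[3,0,-12],[0,0,0]]
    - [[0,0,-14],[0,0,0]]
    - [[0,0,-12],[0,0,0]]
    - [[0,0,-8],[0,0,0]]
    - [[0,0,-4],[0,0,0]]
    - [[0,0,0],[0,0,0]]
    - [[0,0,0],[0,0,0]]
    - [[0,0,0],[0,0,0]]

```text
time: 30.52
eef_pos: [0.6464, 0.2311, 0.0524]
tcp_rot: [0.987, 0.16, 0.001, -0.0]
contact_force: [-0.0, 0.6, -1.2]
opening: 0.17
finger_force: 48.7
```

Request:
step_arm:
  increments:
    - [[-2,0,-4],[0,0,0]]
    - [[0,0,-3],[0,0,0]]
    - [[0,0,-1.5],[0,0,0]]
    - [[0,0,0],[0,0,0]]
    - [[0,0,0],[0,0,0]]
    - [[0,0,0],[0,0,0]]
    - [[0,0,0],[0,0,0]]

```text
time: 31.1
eef_pos: [0.644, 0.231, 0.0435]
tcp_rot: [0.987, 0.16, 0.0, -0.0]
contact_force: [0.7, -0.1, -1.2]
opening: 0.164
finger_force: 48.9
```

Request:
step_arm:
  increments:
    - [[0,0,-1.5],[0,0,0]]
    - [[0,0,0],[0,0,0]]
    - [[0,0,0],[0,0,0]]
    - [[0,0,0],[0,0,0]]

```text
time: 31.43
eef_pos: [0.6446, 0.2312, 0.0434]
tcp_rot: [0.987, 0.16, 0.001, -0.0]
contact_force: [-1.9, 0.1, 5.8]
opening: 0.171
finger_force: 49.4
```

Request:
step_arm:
  increments:
    - [[0,0,0],[0,0,0]]
    - [[0,0,0],[0,0,0]]
    - [[0,0,0],[0,0,0]]
    - [[0,0,0],[0,0,0]]
    - [[0,0,6],[0,0,0]]
    - [[0,0,16],[0,0,0]]
    - [[0,0,26],[0,0,0]]
    - [[0,0,30],[0,0,0]]
  fingers: 0.1

```text
time: 32.1
eef_pos: [0.6423, 0.2306, 0.1185]
tcp_rot: [0.987, 0.16, -0.002, 0.0]
contact_force: [-0.0, 1.2, -1.0]
opening: 0.552
finger_force: 0.0
```

Request:
step_arm:
  increments:
    - [[0,0,25],[0,0,0]]
    - [[0,0,15],[0,0,0]]
    - [[-12,-6,0],[0,0,0]]
    - [[-24,-13,0],[0,0,0]]
    - [[-29,-16,0],[0,0,0]]
    - [[-29,-16,0],[0,0,0]]
    - [[-29,-16,0],[0,0,0]]
    - [[-29,-16,0],[0,0,0]]
  fingers: 0.2

```text
time: 32.77
eef_pos: [0.4901, 0.1473, 0.1592]
tcp_rot: [0.987, 0.16, -0.001, 0.0]
contact_force: [0.0, -0.6, 0.7]
opening: 0.601
finger_force: 0.0
```

Request:
step_arm:
  increments:
    - [[-24,-13,0],[0,0,0]]
    - [[-12,-7,0],[0,0,0]]
    - [[0,0,-15],[0,0,0]]
    - [[0,0,-25],[0,0,0]]
    - [[0,0,-10],[0,0,0]]
    - [[0,0,0],[0,0,0]]
    - [[0,0,0],[0,0,0]]

```text
time: 33.35
eef_pos: [0.4554, 0.128, 0.1093]
tcp_rot: [0.987, 0.16, -0.001, -0.0]
contact_force: [-0.1, -0.9, 0.4]
opening: 0.598
finger_force: 0.0
```

```bash
python3 - <<'E'
from h import *
s=readout.get_state(); w=cams.read_camera("wrist")[:,:,::-1].copy()
print(s["eef_pos"],s["tcp_rot"],s["opening"])
u,v=proj([.455,.1285,.072],s); print("pred cap",u,v)
m=(w.min(2)>175).astype(np.uint8)
n,l,st,c=cv2.connectedComponentsWithStats(m)
for i in range(1,n):
    if 200<st[i][4]<4000: print(st[i],c[i])
E
```

```text
[0.45539095 0.12799137 0.10932843] [ 9.87157544e-01  1.59746705e-01 -9.79434337e-04 -1.15127857e-04] 0.5975235105771315
pred cap 254.5740343302832 203.9616026299383
[417   0  60 130 807] [449.02973978  57.72614622]
[240 191  30  28 636] [254.40408805 204.78616352]
[439 240  35  26 484] [455.69834711 250.43595041]
```

The cap is at (254.4, 204.8) against a predicted (254.6, 204.0), so the vial is centred. Descend and grip its body.

Request:
step_arm:
  increments:
    - [[0,0,-12],[0,0,0]]
    - [[0,0,-22],[0,0,0]]
    - [[0,0,-24],[0,0,0]]
    - [[0,0,-22],[0,0,0]]
    - [[0,0,-16],[0,0,0]]
    - [[0,0,-10],[0,0,0]]
    - [[0,0,-6],[0,0,0]]
    - [[0,0,0],[0,0,0]]

```text
time: 34.07
eef_pos: [0.4559, 0.128, -0.0025]
tcp_rot: [0.987, 0.16, -0.0, -0.0]
contact_force: [-0.3, -0.5, 0.2]
opening: 0.598
finger_force: 0.0
```

Request:
step_arm:
  increments:
    - [[0,0,0],[0,0,0]]
    - [[0,0,0],[0,0,0]]
    - [[0,0,0],[0,0,0]]
    - [[0,0,0],[0,0,0]]
    - [[0,0,0],[0,0,0]]
    - [[0,0,0],[0,0,0]]
    - [[0,0,0],[0,0,0]]
    - [[0,0,0],[0,0,0]]
  fingers: -1
  grip_force: 35

```text
time: 34.73
eef_pos: [0.4572, 0.1281, -0.0008]
tcp_rot: [0.987, 0.16, 0.001, 0.0]
contact_force: [-0.4, 0.1, 6.9]
opening: 0.319
finger_force: 34.6
```

Request:
step_arm:
  increments:
    - [[0,0,6],[0,0,0]]
    - [[0,0,16],[0,0,0]]
    - [[0,0,24],[0,0,0]]
    - [[0,0,24],[0,0,0]]
    - [[0,0,24],[0,0,0]]
    - [[0,0,16],[0,0,0]]
    - [[0,0,10],[0,0,0]]
    - [[0,0,0],[0,0,0]]

```text
time: 35.4
eef_pos: [0.4572, 0.128, 0.1201]
tcp_rot: [0.987, 0.16, 0.002, 0.0]
contact_force: [1.2, -0.2, -0.7]
opening: 0.314
finger_force: 34.5
```

Request:
step_arm:
  increments:
    - [[10,-3,0],[0,0,0]]
    - [[20,-7,0],[0,0,0]]
    - [[26,-10,0],[0,0,0]]
    - [[26,-10,0],[0,0,0]]
    - [[26,-10,0],[0,0,0]]
    - [[22,-8,0],[0,0,0]]
    - [[12,-4,0],[0,0,0]]
    - [[6,-3,0],[0,0,0]]

```text
time: 36.07
eef_pos: [0.6047, 0.0718, 0.1151]
tcp_rot: [0.987, 0.159, -0.002, -0.0]
contact_force: [0.1, 0.9, -0.3]
opening: 0.311
finger_force: 34.5
```

Request:
step_arm:
  increments:
    - [[0,0,0],[0,0,0]]
    - [[0,0,0],[0,0,0]]
    - [[0,0,-16],[0,0,0]]
    - [[0,0,-24],[0,0,0]]
    - [[0,0,-24],[0,0,0]]
    - [[0,0,-14],[0,0,0]]
    - [[0,0,0],[0,0,0]]
    - [[0,0,0],[0,0,0]]

```text
time: 36.73
eef_pos: [0.6027, 0.0733, 0.039]
tcp_rot: [0.987, 0.16, -0.001, -0.0]
contact_force: [0.5, 0.6, -1.1]
opening: 0.313
finger_force: 34.5
```

Down to about 0.005, then to contact.

Request:
step_arm:
  increments:
    - [[1,0,-10],[0,0,0]]
    - [[0,0,-10],[0,0,0]]
    - [[0,0,-7],[0,0,0]]
    - [[0,0,-4],[0,0,0]]
    - [[0,0,-2],[0,0,0]]
    - [[0,0,0],[0,0,0]]
    - [[0,0,0],[0,0,0]]
    - [[0,0,0],[0,0,0]]

```text
time: 37.4
eef_pos: [0.6053, 0.0729, 0.0073]
tcp_rot: [0.987, 0.16, 0.0, 0.0]
contact_force: [-0.0, 0.2, -0.8]
opening: 0.318
finger_force: 34.5
```

Request:
step_arm:
  increments:
    - [[0,0,-2],[0,0,0]]
    - [[0,0,-1.5],[0,0,0]]
    - [[0,0,-1],[0,0,0]]
    - [[0,0,0],[0,0,0]]
    - [[0,0,0],[0,0,0]]
    - [[0,0,0],[0,0,0]]

```text
time: 37.9
eef_pos: [0.6053, 0.073, 0.0032]
tcp_rot: [0.987, 0.16, 0.0, 0.0]
contact_force: [-1.3, -0.3, 5.3]
opening: 0.315
finger_force: 35.0
```

Request:
step_arm:
  increments:
    - [[0,0,0],[0,0,0]]
    - [[0,0,0],[0,0,0]]
    - [[0,0,0],[0,0,0]]
    - [[0,0,0],[0,0,0]]
    - [[0,0,6],[0,0,0]]
    - [[0,0,16],[0,0,0]]
    - [[0,0,26],[0,0,0]]
    - [[0,0,30],[0,0,0]]
  fingers: 0.1

```text
time: 38.57
eef_pos: [0.6032, 0.073, 0.0794]
tcp_rot: [0.987, 0.16, -0.002, -0.0]
contact_force: [0.4, 0.3, 0.7]
opening: 0.549
finger_force: 0.0
```

Request:
step_arm:
  increments:
    - [[0,0,30],[0,0,0]]
    - [[0,0,30],[0,0,0]]
    - [[0,0,30],[0,0,0]]
    - [[-10,-15,20],[0,0,0]]
    - [[-20,-20,0],[0,0,0]]
    - [[-25,-20,0],[0,0,0]]
    - [[-25,-20,0],[0,0,0]]
    - [[-15,-15,0],[0,0,0]]

```text
time: 39.23
eef_pos: [0.5079, -0.0179, 0.1905]
tcp_rot: [0.987, 0.16, -0.0, 0.0]
contact_force: [-0.1, -0.9, 0.3]
opening: 0.551
finger_force: 0.0
```

```bash
python3 - <<'E'
from h import *
s=readout.get_state(); print(s["eef_pos"],s["time"])
sc=cams.read_camera("scene")[:,:,::-1]; t=cams.read_camera("top")[:,:,::-1]
a=cv2.resize(sc[110:310,100:430],(720,436),interpolation=cv2.INTER_CUBIC)[:400]
b=cv2.resize(t[120:190,140:350],(600,200),interpolation=cv2.INTER_CUBIC)
b=cv2.copyMakeBorder(b,0,0,0,120,0)
cv2.imwrite("pics/end.png",np.vstack([a,b]))
E
```

```text
[ 0.50786042 -0.01791237  0.19053057] 39.2333
```

View pics/end.png

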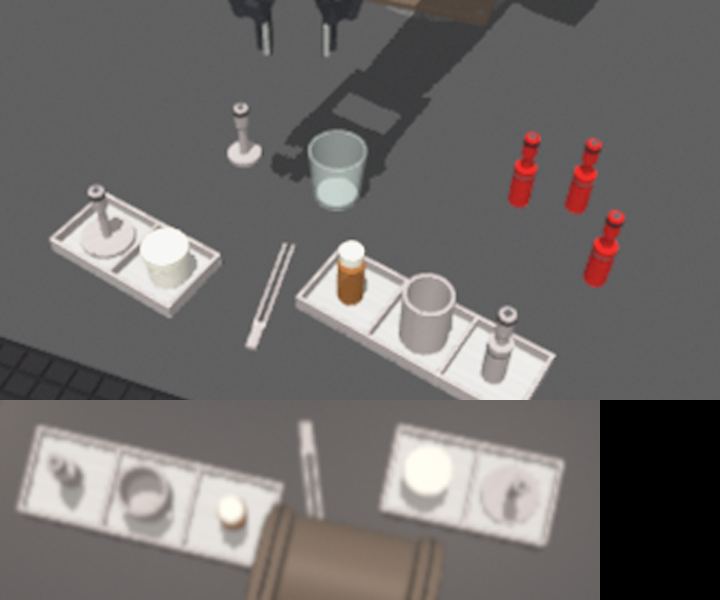

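The final views show plate_large (105,235) and the jar (165,257) in tray2, and the vial (350,275), cup (427,312) and bob (497,345) in tray3. All are upright. The small spindle, beaker and reds stand where they were, and the gripper is clear of everything.

```bash
python3 -c "
from plant import sign_off
print(sign_off())"
```

```text
the job is handed in; nothing more can be done
None
```

Both kits are made up and handed in at about 39 s: plate_large and the jar are in tray2, and the vial, cup (middle bay) and bob are in tray3, all upright, with the small spindle left where it was.

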